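# Load a row of chip carriers against the end stop and shut the gate

### The arm

A 6-joint arm with a two-finger parallel gripper is mounted at the origin on the work surface. World frame = base frame: x ahead of the robot, y to its left, z up, the work surface at z = 0. Lengths are in m, angles in rad, forces in N, time in s.
With the tool pointing down it reaches from about 0.375 to 0.9 m from the base axis. Payload 3.1 kg.
Tool frame: the origin (TCP) lies at the very end of the fingers, on their centre line; the grasp point (between the pads) lies 19 mm behind it; z points along the fingers, y is the line along which they close (so a half turn about z gives the same grasp; the last joint's range is limited). The gripper opens to 87 mm and grips with 3 to 60 N. Pads are 19 mm wide; open, the fingers measure 117 mm over their backs; the gripper's body (75 mm by 190 mm) begins 51 mm behind the grasp point.
Start: joints at [-1.393, 0.527, 1.433, -0, 1.181, -0.178], TCP at [0.218, -0.586, 0.223] pointing down, gripper open.
Joint ranges: [-3.08, 3.08], [-0.75, 2.2], [0.22, 2.44], [-1.43, 4.57], [0, 2.65], [-2.85, 2.85]. Speed limits (rad/s): [2.79, 2.79, 3.14, 3.14, 3.14, 3.14].

### API

Orientations are given as a 3x3 rotation matrix whose columns are the frame's x, y, z axes.
In Python, from station import state, viewer, close_job gives the robot as it stands.
- The arm moves only by the tool drive_tool, never from a script. Its argument "rows" is a list of rows, each a list of 4 numbers: the shift along the tool's x, y, z in mm, then the turn about the tool's z in degrees. In form: [[dx, dy, dz, spin], ...]. A call has 1 to 12 rows; each row is the pose to reach, as a shift and turn from the pose commanded when the call began, along the tool's axes at that moment; what a row does not reach only later rows make up. A row lasts 1/10 s, in which the tool goes at most 50 mm and 8.59 degrees, less where a joint would pass 70% of its speed; a pose out of reach is approached as far as the arm can. A call with a gripper value outside its range is refused whole. "grip" is the opening in per cent of the stroke, from 0 (shut) to 100 (fully open), set as the call begins (left out, the last holds). The fingers move at their own pace and stop on an object; "newtons" is the grip in N (left out, the last holds). Time passes only in rows, so rows that repeat a pose let the fingers close. It gives the time, the measured TCP pose, the force, the opening and the grip force at its end, in the units of the state.
- state(): the state, without advancing time (a new reading comes with each control period).
- viewer.read_camera(name): name is "scene" or "side" or "wrist"; returns the picture (420x560x3 uint8, red, green, blue); there is no depth.
- viewer.camera_model(name): a dict with "fx", "fy", "cx", "cy" (pixels), "dist" ([k1, k2, p1, p2, k3] as OpenCV has them; the pictures are not rectified), "world_to_cam" (4x4, takes a point from world to camera coordinates). Camera axes: x right, y up, looking along -z (the intrinsics and any distortion apply to the point x, -y, -z); pixel columns grow to the right and rows downward; lengths in m; the calibration is good to about 2 mm. A picture is of the moment at which its call begins: read the wrist's pose just before it. camera_model takes no time and is no camera call; for the wrist camera it gives the pose at the moment of the call.
- close_job(): hands the job in; it is judged then, once.
The state is a dict: "time_s": time; "joints": joint angles; "joint_velocities": joint speeds; "joint_efforts": joint torques, N m; "ee_pos": TCP position; "ee_rot": TCP orientation; "ft_force": force on the tool from outside, world axes, zero at the start; "moment": the same for the moment, N m; "width": opening from 0.0 (shut) to 1.0 (fully open); "grasp_force": force on a finger pad.
Only numpy, scipy, OpenCV 4.12 (cv2) and the standard library are available. Lean on these libraries where they do the work, as an engineer would, in place of code of your own. Each camera call takes 0.05 s, during which the arm holds its last target. There are 200 camera calls.

### The job

With your fingertips, push the row of four chip carriers along the loading track as one train until it is fully home against the end stop with no gaps, and then push the swinging gate bar shut across the track behind the last carrier. Push only: do not lift or tip any carrier, and leave the other things on the bench where they are. Finish clear of everything.

Things in the scene. Friction and masses are not known exactly. Their poses are not given: they have to be found in the camera images.
- track: Loading track, a dark steel channel fixed to the bench. Origin: mid width, on the bench. y runs along it to the end stop, z up, x across, away from the gate's pivot. Bed top 8 mm above the bench; side walls 6 mm thick, tops at 18 mm, inner faces 52 mm apart. It runs from y = -185 mm (open end) to y = +150 mm (stop).
- stop_face (a point): Inner face of the end stop, an aluminium block 18 mm thick, 64 mm wide, top 44 mm above the bench. The point is at mid width, at x = 0, y = 150 mm, z = 23 mm in the track's frame. Axes as the track's.
- gate_pivot (a point): Upright pivot axis of the gate, outside the channel on the track's -x side, at half the bar's height: x = -48, y = -21, z = 32 mm in the track's frame. Hub radius 11 mm. The gate turns with light friction (about 0.08 N m) and stays where it is left.
- gate (a joint): Gate angle; grows anticlockwise seen from above. 0 = fully open (bar beside the channel, pointing away from the end stop, splayed 0.43 rad outward from the track's -y). 2.0 rad = shut on its hard stop: bar square across the channel along the track's +x, front face at y = -16 mm, 6 mm behind a fully home row.
- gate_tip (a point): Centre of the free end of the gate bar, 82 mm from the pivot axis. The bar is straight, aluminium, 10 mm thick, underside 20 mm and top 44 mm above the bench, so it passes over the track's walls. Site x axis: along the bar, away from the pivot.
- spare_mid (a point): Bystander: a spare carrier just like the four in the track, standing on the bench beside the track. Centre of the block, 15 mm above the bench.
- objective: Bystander: a microscope objective standing upright on the bench, steel, 30 mm diameter, 46 mm tall. Origin at the centre of its foot.
- dish: Bystander: a shallow glass dish, 68 mm diameter, 14 mm tall. Origin at the centre of its underside.
- pen: Bystander: a black vacuum pen lying flat, body 110 x 18 x 16 mm along its own y, with a 34 mm steel nozzle beyond its +y end. Origin at the centre of the body's underside.
- bottle: Bystander: a small white bottle, 42 mm diameter, 85 mm tall. Origin at the centre of its foot.
- wipes: Bystander: a white box of wipes, 110 x 130 x 50 mm. Origin at the centre of its underside.
- carrier1_mid (a point): Chip carrier, first in the row, nearest the end stop: aluminium block, 50 mm across the channel (its x), 40 mm along it (its y), 30 mm tall, 0.10 to 0.21 kg, dark window on top. Point: its centre, 23 mm above the bench. The four stand touching, loose in the channel. With the row fully home its centre is at y = 130 mm in the track's frame.
- carrier2_mid (a point): Chip carrier, second from the end stop: aluminium block, 50 mm across the channel (its x), 40 mm along it (its y), 30 mm tall, 0.10 to 0.21 kg, dark window on top. Point: its centre, 23 mm above the bench. The four stand touching, loose in the channel. With the row fully home its centre is at y = 90 mm in the track's frame.
- carrier3_mid (a point): Chip carrier, third from the end stop: aluminium block, 50 mm across the channel (its x), 40 mm along it (its y), 30 mm tall, 0.10 to 0.21 kg, dark window on top. Point: its centre, 23 mm above the bench. The four stand touching, loose in the channel. With the row fully home its centre is at y = 50 mm in the track's frame.
- carrier4_mid (a point): Chip carrier, last in the row, farthest from the end stop, with free channel behind it: aluminium block, 50 mm across the channel (its x), 40 mm along it (its y), 30 mm tall, 0.10 to 0.21 kg, dark window on top. Point: its centre, 23 mm above the bench. The four stand touching, loose in the channel. With the row fully home its centre is at y = 10 mm in the track's frame.
There are look-alikes about, which are no part of the job. Leave any orange look-alike of the part that bears carrier1_mid alone.

How it is judged:
By the outcome, as a careful person would: the job done as asked, in the order asked, and still so for the second after the job is handed in, with the robot touching nothing.
It also fails if it takes over 54 s, if anything falls off the work surface, if the arm or the gripper's body presses on something with over 40 N, if the wrist force passes 120 N, or if a joint passes its speed limit or range.

## Working session

There is one attempt and no reset: what is moved stays moved. The work goes in short steps, Python scripts to look and compute and a tool call to move; the robot and the scene stay as the last step left them, time stands still between calls to the robot, and variables do not carry over. Pictures are saved under pics/ and viewed, at most 10 in all, crops included, and the job is handed in when it is done.

Besides the shell and the picture viewer there is one more tool, called after ">>>" by a JSON object that holds its "method" and its "body". drive_tool: Moves the arm, as the interface text tells. Its arguments: {"type":"object","properties":{"rows":{"type":"array"},"grip":{"type":"number"},"newtons":{"type":"number"}},"required":["rows"]}

```bash
mkdir -p pics; ls
cat > h.py <<'E'
import numpy as np, cv2
from station import state, viewer, close_job
def snap(n,f):
    m=viewer.camera_model(n); im=viewer.read_camera(n); cv2.imwrite('pics/'+f,im[:,:,::-1]); return im,m
def ray(m,uv):
    K=np.array([[m['fx'],0,m['cx']],[0,m['fy'],m['cy']],[0,0,1.]])
    p=cv2.undistortPoints(np.array(uv,float).reshape(-1,1,2),K,np.array(m['dist'],float)).reshape(-1,2)
    d=np.c_[p[:,0],-p[:,1],-np.ones(len(p))]
    T=np.array(m['world_to_cam']);R=T[:3,:3];o=-R.T@T[:3,3]
    return o,d@R
def onz(m,uv,z):
    o,d=ray(m,uv); return o+d*((z-o[2])/d[:,2])[:,None]
def proj(m,P):
    T=np.array(m['world_to_cam']);P=np.atleast_2d(P)@T[:3,:3].T+T[:3,3]
    K=np.array([[m['fx'],0,m['cx']],[0,m['fy'],m['cy']],[0,0,1.]])
    return cv2.projectPoints(P*[1,-1,-1],np.zeros(3),np.zeros(3),K,np.array(m['dist'],float))[0].reshape(-1,2)
def tri(m1,a,m2,b):
    o1,d1=ray(m1,[a]);o2,d2=ray(m2,[b]);d1=d1[0];d2=d2[0]
    s=np.linalg.lstsq(np.c_[d1,-d2],o2-o1,rcond=None)[0]
    p,q=o1+s[0]*d1,o2+s[1]*d2
    return (p+q)/2,np.linalg.norm(p-q)
E
python3 - <<'E'
from h import *
np.set_printoptions(precision=3,suppress=True)
ims=[]
for n in('scene','side','wrist'):
    im,m=snap(n,n+'0.png'); T=np.array(m['world_to_cam']); print(n,m['fx'],-T[:3,:3].T@T[:3,3],T[2,:3])
    ims.append(im)
s=state();print(s['time_s'],s['ee_pos'],s['ee_rot'])
E
```

```text
pics
scene 467.55981185194133 [ 1.339 -0.424  0.703] [ 0.702 -0.417  0.578]
side 450.1480937152849 [-0.086  0.708  0.736] [-0.559  0.589  0.583]
wrist 306.4104816847862 [ 0.297 -0.556  0.384] [0.286 0.104 0.953]
0.15 [ 0.218 -0.585  0.222] [[ 0.937  0.348 -0.   ]
 [ 0.348 -0.937  0.002]
 [ 0.    -0.002 -1.   ]]
```

View pics/scene0.png

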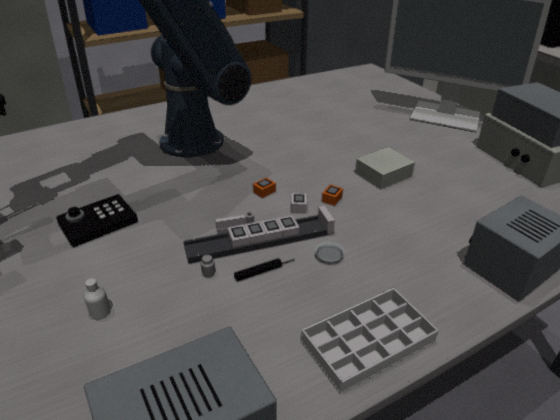

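View pics/side0.png

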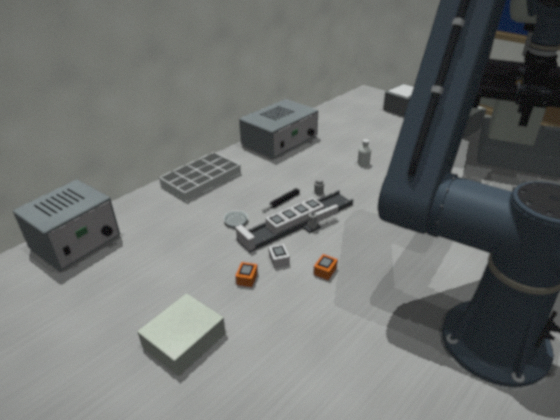

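The scene view shows the track from its open end (185,245) to the stop (327,218). Four grey carriers sit in it at (238,232), (256,229), (272,226) and (288,224). The gate bar is at (235,222), the spare at (299,202), and the orange look-alikes at (264,186) and (332,194) are off the track. In the side view the stop is at (243,236) and the carriers run from (275,219) to (315,206). The row of four in the channel fits the description; I'll confirm it in an enlarged crop.

Run:
```python
import cv2,numpy as np
a=cv2.imread('pics/scene0.png')[172:286,176:356]; b=cv2.imread('pics/side0.png')[172:252,224:364]
a=cv2.resize(a,None,fx=4.2,fy=3*1.0,interpolation=cv2.INTER_CUBIC) if 0 else cv2.resize(cv2.imread('pics/scene0.png')[200:262,178:343],None,fx=4.8,fy=4.8,interpolation=cv2.INTER_CUBIC)
b=cv2.resize(cv2.imread('pics/side0.png')[188:250,228:358],None,fx=4.8,fy=4.8,interpolation=cv2.INTER_CUBIC)
c=np.zeros((a.shape[0]+b.shape[0],a.shape[1],3),np.uint8);c[:a.shape[0]]=a;c[a.shape[0]:,:b.shape[1]]=b
cv2.imwrite('pics/crop0.png',c);print(c.shape)
```

```text
(596, 792, 3)
```

View pics/crop0.png

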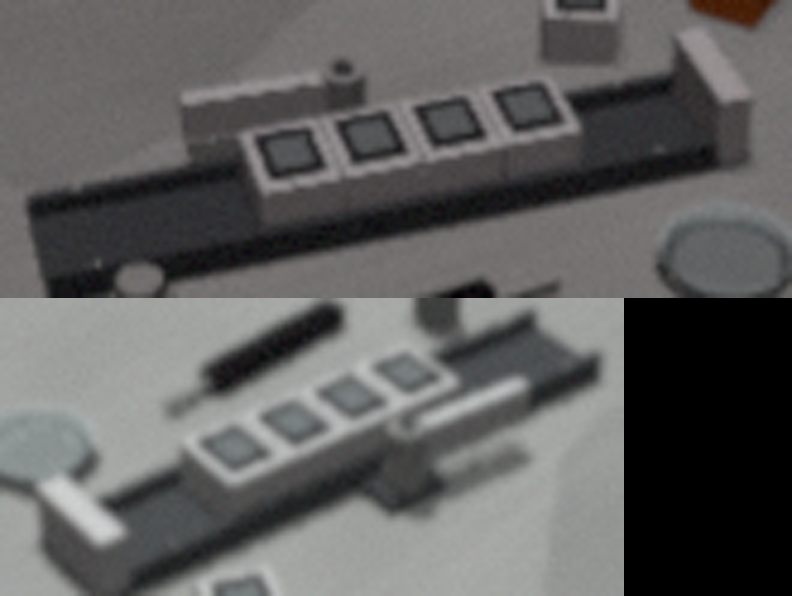

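The crop confirms four grey carriers with dark windows touching in the channel, with free channel at both ends. The gate is open on the robot's side, hub at crop (342,68) and tip at (185,97). Now I'll triangulate.

Run:
```python
from h import *
np.set_printoptions(precision=1,suppress=True)
ms,mv=viewer.camera_model('scene'),viewer.camera_model('side')
S=lambda x,y:(178+(x+.5)/4.8-.5,200+(y+.5)/4.8-.5); V=lambda x,y:(228+(x+.5)/4.8-.5,188+(y-297.5)/4.8-.5)
pts=dict(c1=((528,106),(235,447)),c2=((449,120),(294,422)),c3=((371,135),(352,397)),c4=((290,152),(407,371)),
 stop=((712,66),(82,511)),hub=((342,68),(405,424)),gtip=((184,97),(525,384)))
R={}
for k,(a,b) in pts.items():
    p,e=tri(ms,S(*a),mv,V(*b)); R[k]=p; z=.038 if k[0]=='c' else .044
    print(k,p*1e3,'gap',e*1e3,'scene@z',onz(ms,[S(*a)],z)[0,:2]*1e3,'side@z',onz(mv,[V(*b)],z)[0,:2]*1e3)
d=R['c1']-R['c4'];print('dir',np.degrees(np.arctan2(d[1],d[0])),np.linalg.norm(d[:2])*1e3)
d2=R['stop']-R['c4'];print(np.degrees(np.arctan2(d2[1],d2[0])))
for n,uv in dict(openN=(48,284),openF=(30,204)).items(): print(n,onz(ms,[S(*uv)],.018)[0]*1e3)
print('obj top',onz(ms,[(208,259.5)],.046)[0]*1e3,'pen',onz(ms,[(237,273),(282,264),(294,260.5)],.012)*1e3,'spare',onz(ms,[(299,197)],.03)*1e3,'dish',onz(ms,[(330,253)],.012)*1e3, 'bottle',onz(ms,[(97,290)],.06)*1e3)
```

```text
c1 [574.1  29.2  37.3] gap 1.043699562860605 scene@z [575.3  29.1] side@z [573.2  29.4]
c2 [565.6 -10.1  37.3] gap 0.04246798686554299 scene@z [566.5 -10.6] side@z [564.9  -9.4]
c3 [557.6 -49.3  37.3] gap 0.8486548201393935 scene@z [558.8 -49.4] side@z [556.8 -48.9]
c4 [551.  -89.5  37.5] gap 0.9284032375767373 scene@z [552.1 -89.5] side@z [550.3 -89.4]
stop [592.7 126.   39.8] gap 1.182650617034377 scene@z [597.8 122.9] side@z [588.2 129.1]
hub [511.7 -41.3  45.3] gap 0.6352955302099464 scene@z [509.8 -40.8] side@z [512.9 -42.4]
gtip [ 489.9 -118.9   41.3] gap 1.841165118677982 scene@z [ 494.3 -119.6] side@z [ 487.4 -116.8]
dir 78.98952289818483 120.936410021927
79.0532374707868
openN [ 564.1 -218.9   18. ]
openF [ 505.  -206.3   18. ]
obj top [ 618.7 -190.2   46. ] pen [[ 652.  -140.2   12. ]
 [ 673.7  -41.6   12. ]
 [ 676.6  -12.6   12. ]] spare [[488.1 113.6  30. ]] dish [[694.4  71.8  12. ]] bottle [[ 613.9 -418.2   60. ]]
```

Track frame: O ≈ (562, -30) mm with its y axis at 79° in the world frame. The row needs about 70 mm of travel, and the gate is about 5° off the track's -y. I'll close the fingers and move above the free channel behind carrier 4.

>>> {"method": "drive_tool", "body": {"rows": [[35, -24, 0, -5], [73, -50, 0, -11], [115, -78, 0, -17], [157, -106, 0, -23], [199, -134, 0, -29], [241, -162, 0, -35], [283, -190, 0, -41], [325, -218, 0, -47], [365, -246, 0, -52], [405, -273, 0, -56], [440, -297, 0, -58.6], [461, -311, 0, -58.6]], "grip": 0, "newtons": 20}}

```text
time_s: 1.35
ee_pos: [0.5427, -0.1306, 0.2224]
ee_rot: [[0.188, 0.982, 0.0], [0.982, -0.188, 0.001], [0.001, -0.0, -1.0]]
ft_force: [-0.1, 0.1, 1.0]
width: 0.03
grasp_force: 0.0
```

Run:
```python
from h import *
np.set_printoptions(precision=4,suppress=True)
im,m=snap('wrist','wrist1.png'); s=state();print(s['time_s'],s['ee_pos'],s['ee_rot'],s['width'],s['joints'],s['ft_force'])
```

```text
1.4 [ 0.5444 -0.1286  0.2225] [[ 0.1871  0.9823  0.0023]
 [ 0.9823 -0.1871  0.0025]
 [ 0.0029  0.0018 -1.    ]] 0.01770042498447019 [-0.4335  0.4386  1.6005  0.0037  1.1014 -0.2469] [ 1.2121  1.1004 -0.1285]
```

View pics/wrist1.png

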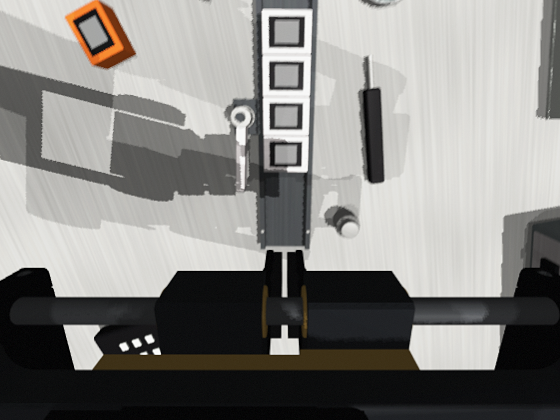

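The wrist view shows carrier windows at (289,31), (287,75), (285,117) and (285,153). The channel's open end is at (286,247), the gate hub at (241,116) and the tip at about (242,189). The fingers line up with the channel. Converting these to track coordinates.

Run:
```python
from h import *
np.set_printoptions(precision=1,suppress=True)
m=viewer.camera_model('wrist'); s=state(); O=np.array([.562,-.030]); a=np.radians(79)
M=np.array([[np.sin(a),-np.cos(a)],[np.cos(a),np.sin(a)]])
f=lambda P:(np.atleast_2d(P)[:,:2]-O)@M.T*1e3
im=cv2.imread('pics/wrist1.png')
print('tool',f(s['ee_pos']),s['ee_pos'],np.degrees(np.arctan2(s['ee_rot'][1][0],s['ee_rot'][0][0])))
print('win',f(onz(m,[(289,31),(287,75),(285,117),(285,153)],.038)))
print('rear edge top',f(onz(m,[(262,168),(308,171)],.038)))
print('hub,tip',f(onz(m,[(241,116),(242,189)],.044)))
for r in(30,75,117,215): print(r,np.array2string(im[r,240:330].mean(1).astype(int),max_line_width=400))
print('walls',f(onz(m,[(262,247),(310,247)],.018)))
```

```text
tool [[   1.5 -100.1]] [ 0.5 -0.1  0.2] 79.2142088456166
win [[  6.5  66.4]
 [  4.8  26. ]
 [  2.9 -15.6]
 [  3.1 -53.9]]
rear edge top [[-22.9 -70.8]
 [ 29.3 -74. ]]
hub,tip [[-43.7 -14.8]
 [-45.6 -93.8]]
30 [203 203 203 200 201 202 205 205 204 201 202 198 160  94 101 103  95  78  56  44  43 118 227 249 247 247 248 249 210  52  34  41  38  49 105 160 171 171 171 170 169 172 171 171 170 171 172 171 171 171 170 172 172 172 170 172 173 171 143  70  40  45  43  46 157 243 249 247 247 248 247 218 112  94 100 106 131 182 213 221 224 224 221 219 217 218 221 221 219 217]
75 [193 195 194 195 197 198 199 200 200 199 199 199 188 139  96  99 101  86  52  46  44  54 156 243 249 247 248 248 234 136  36  44  44  43  88 154 173 171 171 171 172 171 169 171 172 173 171 172 172 172 172 171 171 172 173 176 175 157 105  48  54  52  52 157 243 249 247 247 248 245 189  89 101 104 113 157 200 212 215 217 221 222 218 209 207 211 208 203 202 199]
117 [ 92  91  88  79 102 185 236 239 238 236 206 114 114 173 166  87  62  56  67  55  44  39  88 203 248 248 247 248 241 152  45  42  43  40  76 145 175 172 171 170 172 171 172 173 175 175 174 174 175 176 175 174 173 173 172 174 165 115  50  48  48  48 156 242 249 247 247 249 242 164  86  92  91 120 176 200 197 199 198 197 197 199 197 198 201 204 207 206 201 199]
215 [185 188 191 189 186 188 188 188 190 194 194 192 189 190 190 189 152  82  88  89  84  80  81  81  67  59  75  78  79  81  82  82  83  82  80  82  82  83  79  80  82  82  78  79  82  85  86  83  80  80  79  81  81  81  81  83  83  83  82  82  83  82  72  48  33  45  69  85  83  82 118 174 188 187 186 187 188 188 192 210 218 220 220 202 144 118 120 121 122 122]
walls [[ -26.  -176.6]
 [  36.3 -176.4]]
```

The wrist data agrees within about 5 mm and the tool is centred in the channel, so I'll descend behind carrier 4.

>>> {"method": "drive_tool", "body": {"rows": [[-2, 0, 20, 0], [-4, 0, 55, 0], [-4, 0, 95, 0], [-4, 0, 135, 0], [-4, 0, 165, 0], [-4, 0, 185, 0], [-4, 0, 196, 0], [-4, 0, 202, 0], [-4, 0, 206, 0], [-4, 0, 206, 0]]}}

```text
time_s: 2.4
ee_pos: [0.5411, -0.1379, 0.0169]
ee_rot: [[0.191, 0.982, 0.001], [0.982, -0.191, -0.0], [-0.0, 0.001, -1.0]]
ft_force: [-0.6, 0.6, 0.5]
width: 0.007
grasp_force: 0.0
```

```bash
cat >> h.py <<'E'
O=np.array([.562,-.030]); _a=np.radians(79)
M=np.array([[np.sin(_a),-np.cos(_a)],[np.cos(_a),np.sin(_a)]])
f=lambda P:(np.atleast_2d(P)[:,:2]-O)@M.T*1e3
def look(fn):
    a,_=snap('scene','s_'+fn);b,_=snap('side','v_'+fn)
    A=cv2.resize(a[200:262,178:343],None,fx=4.8,fy=4.8,interpolation=cv2.INTER_CUBIC)
    B=cv2.resize(b[188:250,228:358],None,fx=4.8,fy=4.8,interpolation=cv2.INTER_CUBIC)
    c=np.zeros((A.shape[0]+B.shape[0],A.shape[1],3),np.uint8);c[:A.shape[0]]=A;c[A.shape[0]:,:B.shape[1]]=B
    cv2.imwrite('pics/'+fn,c[:,:,::-1]); s=state(); print(s['time_s'],f(s['ee_pos']),s['ee_pos'],s['ft_force'])
E
python3 -c "
from h import *
look('l1.png')"
```

```text
2.5 [[   0.3755812  -109.87515295]] [ 0.54140351 -0.1379281   0.01744222] [-0.63818207 -0.51256061 -0.26115048]
```

View pics/l1.png

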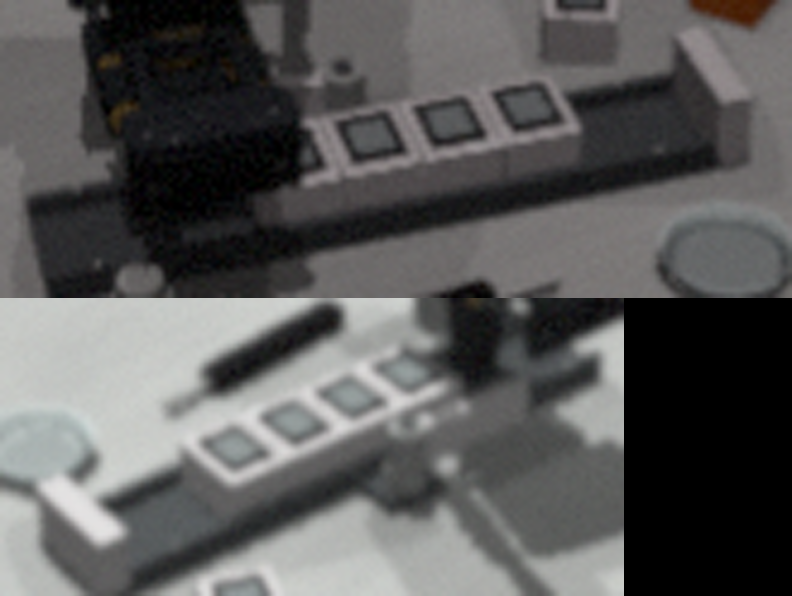

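The fingers are in the channel behind carrier 4 with a gap of about 20 mm, and nothing is disturbed. I'll push gently.

>>> {"method": "drive_tool", "body": {"rows": [[5, 0, 0, 0], [10, 0, 0, 0], [14, 0, 0, 0], [17, 0, 0, 0], [20, 0, 0, 0], [23, 0, 0, 0], [27, 0, 0, 0], [31, 0, 0, 0], [35, 0, 0, 0], [39, 0, 0, 0], [43, 0, 0, 0], [46, 0, 0, 0]]}}

```text
time_s: 3.7
ee_pos: [0.5497, -0.0923, 0.0167]
ee_rot: [[0.191, 0.982, 0.0], [0.982, -0.191, -0.0], [-0.0, 0.0, -1.0]]
ft_force: [-1.3, -5.4, 1.8]
width: 0.004
grasp_force: 2.5
```

>>> {"method": "drive_tool", "body": {"rows": [[4, 0, 0, 0], [8, 0, 0, 0], [12, 0, 0, 0], [16, 0, 0, 0], [20, 0, 0, 0], [23, 0, 0, 0], [26, 0, 0, 0], [28, 0, 0, 0], [30, 0, 0, 0], [31, 0, 0, 0], [32, 0, 0, 0], [33, 0, 0, 0]]}}

```text
time_s: 4.9
ee_pos: [0.5558, -0.0601, 0.0167]
ee_rot: [[0.191, 0.982, -0.0], [0.982, -0.191, -0.0], [-0.0, -0.0, -1.0]]
ft_force: [-1.5, -5.9, 2.9]
width: 0.008
grasp_force: 2.7
```

Steady push force of about 6 N, with roughly 11 mm remaining.

>>> {"method": "drive_tool", "body": {"rows": [[1.5, 0, 0, 0], [3, 0, 0, 0], [4, 0, 0, 0], [5, 0, 0, 0], [6, 0, 0, 0], [6.5, 0, 0, 0], [7, 0, 0, 0], [7.5, 0, 0, 0], [8, 0, 0, 0]]}}

```text
time_s: 5.8
ee_pos: [0.5573, -0.0523, 0.0166]
ee_rot: [[0.191, 0.982, -0.0], [0.982, -0.191, -0.0], [-0.0, -0.0, -1.0]]
ft_force: [-2.1, -5.9, 2.2]
width: 0.005
grasp_force: 2.7
```

>>> {"method": "drive_tool", "body": {"rows": [[0.5, 0, 0, 0], [1, 0, 0, 0], [1.5, 0, 0, 0]]}}

```text
time_s: 6.1
ee_pos: [0.5576, -0.0508, 0.0167]
ee_rot: [[0.191, 0.982, -0.0], [0.982, -0.191, -0.0], [-0.0, -0.0, -1.0]]
ft_force: [-1.0, -5.1, 2.4]
width: 0.008
grasp_force: 2.7
```

Still sliding, so I'll continue in small steps until the force rises.

>>> {"method": "drive_tool", "body": {"rows": [[0.5, 0, 0, 0], [1, 0, 0, 0], [1.5, 0, 0, 0], [2, 0, 0, 0]]}}

```text
time_s: 6.5
ee_pos: [0.5578, -0.0497, 0.0167]
ee_rot: [[0.19, 0.982, -0.0], [0.982, -0.19, -0.002], [-0.002, -0.0, -1.0]]
ft_force: [-3.0, -9.4, 2.5]
width: 0.009
grasp_force: 5.0
```

>>> {"method": "drive_tool", "body": {"rows": [[0.5, 0, 0, 0], [1, 0, 0, 0], [1.5, 0, 0, 0]]}}

```text
time_s: 6.8
ee_pos: [0.5578, -0.0496, 0.0167]
ee_rot: [[0.189, 0.982, -0.001], [0.982, -0.189, -0.003], [-0.003, -0.0, -1.0]]
ft_force: [-3.4, -15.1, 3.1]
width: 0.007
grasp_force: 7.7
```

The force rises to 15 N with no motion: the face is at y ≈ -10.5 mm, so the row is home. I'll back off, lift, look, then go over to the outer side of the gate.

>>> {"method": "drive_tool", "body": {"rows": [[-5, 0, 0, 0], [-15, 0, 0, 0], [-22, 0, 0, 0], [-23, 0, -15, 0], [-25, 0, -40, 0], [-28, 0, -55, 0], [-35, -10, -58, 0], [-45, -40, -58, 0], [-55, -72, -58, 0], [-63, -90, -58, 0], [-63, -92, -58, 0], [-63, -92, -58, 0]]}}

```text
time_s: 8.0
ee_pos: [0.4555, -0.0916, 0.0743]
ee_rot: [[0.192, 0.981, -0.001], [0.981, -0.192, 0.001], [0.0, -0.001, -1.0]]
ft_force: [0.5, 0.9, 0.3]
width: 0.002
grasp_force: 0.0
```

```bash
python3 -c "
from h import *
look('l2.png')"
```

```text
8.1 [[-90.98746804 -80.83480747]] [ 0.45726022 -0.09198842  0.07446446] [ 0.36925209  0.00598505 -0.58984421]
```

View pics/l2.png

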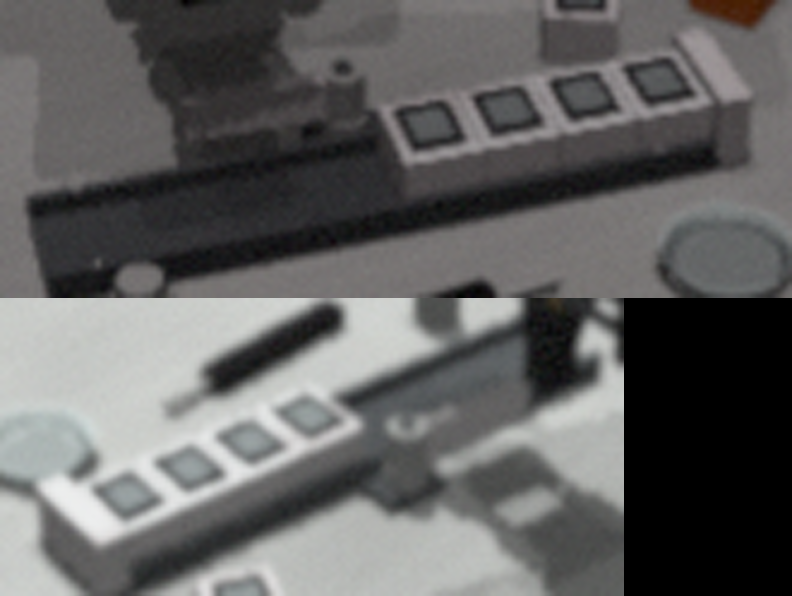

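The row is flush against the stop (scene windows at 430, 508, 584 and 657 px, evenly spaced), and the gate still stands open. I'll lower outside the bar and sweep it shut.

>>> {"method": "drive_tool", "body": {"rows": [[-4, 0, 15, 0], [-8, 0, 30, 0], [-9, 0, 42, 0], [-9, 0, 48, 0], [-9, 2, 48, 0], [-9, 8, 48, 0], [-9, 14, 48, 0], [-9, 20, 48, 0], [-9, 26, 48, 0], [-9, 32, 48, 0], [-9, 38, 48, 0], [-8, 44, 48, 0]]}}

```text
time_s: 9.3
ee_pos: [0.4976, -0.108, 0.0266]
ee_rot: [[0.191, 0.982, -0.001], [0.982, -0.191, 0.0], [-0.0, -0.001, -1.0]]
ft_force: [-2.4, -1.7, 0.4]
width: 0.007
grasp_force: 0.9
```

```bash
python3 -c "
from h import *
s=state();print(s['time_s'],f(s['ee_pos']),s['ee_pos'],s['ft_force'])"
```

```text
9.3 [[-48.29845302 -88.83039251]] [ 0.49763929 -0.10798255  0.02655221] [-2.4295136  -1.72964773  0.42513847]
```

The gate is moving, about 2.5 N of contact force. Continuing along the arc.

>>> {"method": "drive_tool", "body": {"rows": [[2, 6, 0, 0], [4, 12, 0, 0], [8, 19, 0, 0], [13, 26, 0, 0], [19, 32, 0, 0], [25, 37, 0, 0], [32, 41, 0, 0], [39, 44, 0, 0], [43, 45, 0, 0], [46, 46, 0, 0], [48, 46, 0, 0]]}}

```text
time_s: 10.4
ee_pos: [0.5522, -0.0692, 0.0267]
ee_rot: [[0.191, 0.982, 0.0], [0.982, -0.191, -0.0], [0.0, 0.0, -1.0]]
ft_force: [1.1, -2.1, -0.6]
width: 0.008
grasp_force: 0.9
```

```bash
python3 -c "
from h import *
s=state();print(s['time_s'],f(s['ee_pos']),s['ee_pos'],s['ft_force'])"
```

```text
10.4 [[ -2.13148452 -40.3198227 ]] [ 0.55221429 -0.06917233  0.02667855] [ 1.14416726 -2.08935399 -0.59469739]
```

Nearly shut. Small steps until the hard stop.

>>> {"method": "drive_tool", "body": {"rows": [[1.5, 0, 0, 0], [3, 0, 0, 0], [4, 0, 0, 0], [4.5, 0, 0, 0], [5, 0, 0, 0]]}}

```text
time_s: 10.9
ee_pos: [0.5529, -0.065, 0.0266]
ee_rot: [[0.191, 0.982, -0.0], [0.982, -0.191, -0.001], [-0.001, 0.0, -1.0]]
ft_force: [0.9, -4.8, 0.0]
width: 0.009
grasp_force: 2.2
```

>>> {"method": "drive_tool", "body": {"rows": [[0.5, 0, 0, 0], [1, 0, 0, 0], [1.5, 0, 0, 0]]}}

```text
time_s: 11.2
ee_pos: [0.553, -0.0649, 0.0266]
ee_rot: [[0.19, 0.982, -0.001], [0.982, -0.19, -0.002], [-0.003, -0.0, -1.0]]
ft_force: [-1.6, -9.9, 0.8]
width: 0.008
grasp_force: 4.9
```

The gate is on its hard stop: face at y ≈ -26 mm, 10 N, no motion. I'll back off, lift clear and look.

>>> {"method": "drive_tool", "body": {"rows": [[-4, 0, 0, 0], [-12, 0, 0, 0], [-24, 0, 0, 0], [-34, 0, -10, 0], [-44, 0, -35, 0], [-60, 0, -75, 0], [-85, 0, -120, 0], [-120, 0, -155, 0], [-150, 0, -170, 0], [-165, 0, -175, 0], [-165, 0, -175, 0]]}}

```text
time_s: 12.3
ee_pos: [0.5214, -0.2272, 0.2024]
ee_rot: [[0.195, 0.981, 0.002], [0.981, -0.195, -0.001], [-0.001, 0.002, -1.0]]
ft_force: [-0.6, 1.5, 0.5]
width: 0.01
grasp_force: 0.0
```

```bash
python3 -c "
from h import *
look('l3.png'); snap('wrist','w3.png')"
```

```text
12.4 [[  -3.67541023 -198.31312087]] [ 0.52055219 -0.22396825  0.20032953] [ 0.28407529  0.32298628 -0.02958587]
```

View pics/l3.png

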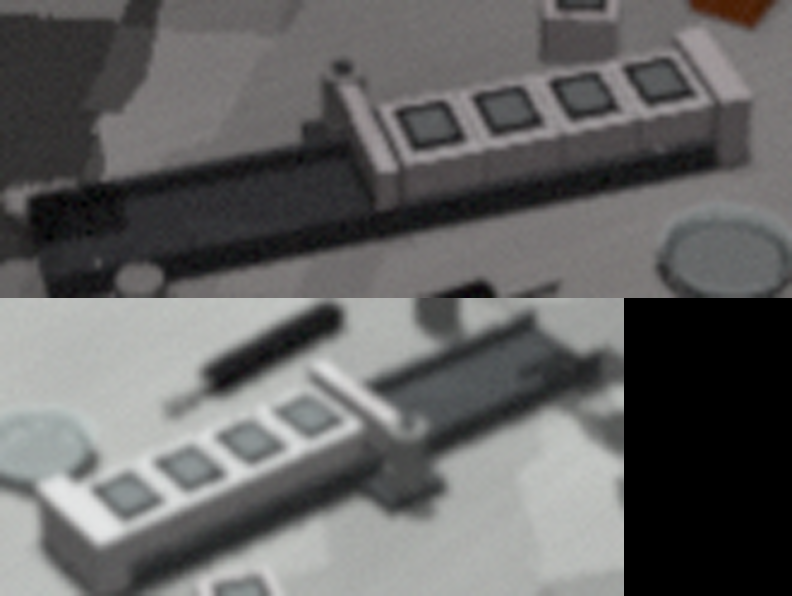

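View pics/w3.png

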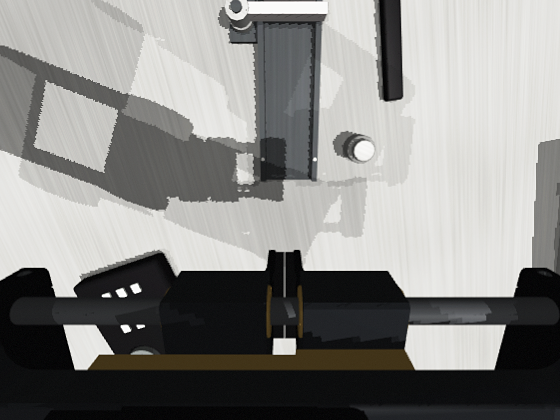

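The gate lies square across the channel behind carrier 4 (scene crop (365,140), wrist (288,8)). The row is against the stop, the bystanders are unmoved, and the tool is clear at 0.20 m. Handing in.

```bash
python3 -c "
from station import close_job
print(close_job())"
```

```text
the job is handed in; nothing more can be done
None
```

The four carriers are home against the end stop with no visible gaps, the gate is shut on its hard stop behind them, the other things on the bench look untouched, and I handed the job in with the arm clear at about 12.5 s; no verdict came back.

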